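# Set the cup warmer by counting clicks

### The job

The markings on the cup warmer have worn off, so set its heat selector by feel: turn the knob anticlockwise all the way to its end stop, then exactly five clicks clockwise. When it is set, press the round start key on the same sloping panel all the way in and let it come back out, without knocking the cups and the glass that stand on and around the warmer.

Things in the scene. Friction and masses are not known exactly. Their poses are not given: they have to be found in the camera images.
- warmer: The cup warmer: a low steel box that does not move. Origin on the counter; own x runs from the control panel in front to the back, z up. The box behind the panel spans own x -50 to +190 mm, y -180 to +180 mm, and is 90 mm tall, with a wire rail 25 mm high round the sides and back of its top, where two cups stand.
- panel_mid (a point): Middle of the face of the warmer's control panel, a flat slope of 30 degrees from level: 120 mm long from its front edge (30 mm high) up to its back edge (90 mm high), 360 mm wide. z points straight out of the panel (forward and up), x up the slope. The selector stands 65 mm along +y, the start key 85 mm along -y.
- selector_grip (a point): Heat selector: black 48 mm disc with a grip bar 44 mm long, 14 mm wide. This point is on the turning axis, amid the bar: 11 mm below its top, 26 mm above the disc, 38 mm out from the panel (60 mm bezel, 4 mm high). z points out along the axis, x along the bar, turning with it. The knob sits on its spindle at any angle: the bar's direction does not tell the setting.
- selector (a joint): Turn of the selector in rad: 0 at the anticlockwise stop, growing clockwise as seen facing the panel. Nine click positions, 30 degrees (0.524 rad) apart, from stop (0) to stop (4.19); five clicks is 2.62. It springs into the nearest click when let go. Turning past a click takes 0.1 to 0.25 N m; the stops do not give.
- start_top (a point): Centre of the outer face of the start key, a round grey push key of 28 mm diameter in a dark round housing of 44 mm, on the panel. Its face is 22 mm out from the panel, 10 mm beyond the housing. z points out of the panel; press straight along -z.
- start (a joint): Travel of the start key in m: 0 out, 0.006 fully in. It springs back by itself; fully in takes 5 N.
- cup_a: One of two white espresso cups standing on top of the warmer (66 mm wide at the rim, 58 mm tall, with an ear). Origin: centre of its underside.
- cup_b: The other white espresso cup on top of the warmer, same size. Origin: centre of its underside.
- cup_c: White espresso cup of the same size standing on the counter in front of the warmer's panel. Origin: centre of its underside.
- glass: Clear drinking glass, 72 mm wide, 85 mm tall, standing on the counter in front of the warmer's panel. Origin: centre of its underside.
Things that resemble listed ones, but are neither listed nor needed, are in the scene too. Leave any red look-alike of the cup_c alone. Leave any purple look-alike of the glass alone.

How it is judged (in metres and radians):
On the way, in this order (a step that is already met when the one before it is completed fails the run):
1. the selector has been turned anticlockwise to its end stop (value of joint selector below 0.1 rad), for 0.2 s.
2. the selector is five clicks clockwise from the stop (value of joint selector between 2.44 and 2.8 rad), for 0.3 s.
3. the start key is pressed in with the selector set (all of step 2 and value of joint start above 0.0045 m), for 0.05 s.
At the end, for the whole second after the job is handed in: The selector rests five clicks from its anticlockwise stop (2.62 rad, within 0.18), the start key is out again (within 1.5 mm), and the cups and the glass stand still (all of step 2 and value of joint start below 0.0015 m and linear speed of each of cup_a, cup_b, cup_c, glass below 0.02 m/s); the robot touches nothing.
It fails at once if the start key was pressed while the selector was not set (value of joint start above 0.003 m and not (value of joint selector between 2.44 and 2.8 rad)).
It fails at once if a cup or the glass was shifted by more than 30 mm or tipped over (distance of any of cup_a, cup_b, cup_c, glass from where it was at the start of the episode above 0.03 m or angle between any of cup_a, cup_b, cup_c, glass's own z axis and vertical above 0.35 rad).
It also fails if it takes over 64 s, if anything falls off the work surface, if the arm or the gripper's body presses on something with over 40 N, if the wrist force passes 120 N, or if a joint passes its speed limit or range.

### The arm

A 6-joint arm with a two-finger parallel gripper is mounted at the origin on the work surface. World frame = base frame: x ahead of the robot, y to its left, z up, the work surface at z = 0. Lengths are in mm, angles in rad, forces in N, time in s.
With the tool pointing down it reaches from about 400 to 925 mm from the base axis. Payload 12.5 kg.
Tool frame: the origin (TCP) lies at the centre of the arm's flange, where the gripper is bolted on; the fingertips stand 190 mm ahead of it and the grasp point (between the pads) lies 171 mm ahead of it; z points along the fingers, y is the line along which they close (so a half turn about z gives the same grasp; the last joint's range is limited). The gripper opens to 95 mm and grips with 3 to 60 N. Pads are 20 mm wide; open, the fingers measure 119 mm over their backs; the gripper's body (75 mm by 180 mm) begins 59 mm behind the grasp point.
Start: joints at [1.146, 0.491, 1.559, -0, 1.092, -0.106], TCP at [195.868, 593.515, 404.761] pointing down, gripper open.
Joint ranges: [-3.1, 3.1], [-0.84, 2.19], [0.05, 2.79], [-1.13, 4.28], [0.06, 2.93], [-2.69, 2.69]. Speed limits (rad/s): [2.22, 2.22, 2.79, 3.14, 3.14, 3.14].

### API

Orientations are given as [roll, pitch, yaw] about the fixed x, y, z axes, in that order (R = Rz(yaw) Ry(pitch) Rx(roll)).
In Python, from cell import env, read_camera, search_frame, cut_out gives the robot as it stands. The module is installed in compiled form; this text tells all that it offers.
- The arm moves only by the tool move_arm, never from a script. Its argument "commands" is a list of rows, each a list of 3 entries, a list of its own where there are three numbers: the shift along the world's x, y, z normalised to -1 to 1, where 1 is 0.03 m, then the turn about the world's z normalised to -1 to 1, where 1 is 0.08 rad, then the opening, from -1 (shut) to 1 (fully open), so that 0 is half open. A call has 1 to 20 rows; each row shifts and turns the commanded pose from where the row before left it; what a row does not reach is not made up. A row lasts 1/12 s, in which the tool goes at most 41.7 mm and 7.16 degrees, less where a joint would pass 70% of its speed; a pose out of reach is approached as far as the arm can. A call with a number of a shift or a turn outside -1 to 1 is refused whole. A call with a gripper value outside its range is refused whole. The fingers move at their own pace and stop on an object; the grip force is fixed at half the most. Time passes only in rows, so rows that do not move let the fingers close. It gives the time, the measured TCP pose, the force, the opening and the grip force at its end, in the units of the state.
- env.state(): the state, without advancing time (a new reading comes with each control period).
- read_camera(name): name is "scene" or "top" or "wrist"; returns a dict with "image" (420x560x3 uint8, red, green, blue), "fx", "fy", "cx", "cy" (pixels), "D" ([k1, k2, p1, p2, k3] as OpenCV has them; the pictures are not rectified), "rvec" (rotation vector, rad) and "tvec" (3), from world to camera coordinates, as OpenCV has them. Camera axes: x right, y down, z forward; pixel columns grow to the right and rows downward; lengths in mm; the calibration is good to about 2 mm. A picture is of the moment at which its call begins. There is no depth.
- env.job_done(): hands the job in; it is judged then, once.
Trained networks look in a picture, given as the dict that the camera call returned (one of the last four; its "shot" number tells which), for a name from the list of things; names that differ only in an ending like _2 or _b are one class to them, and where a whole thing is asked for, a point or a joint stands for the part that bears it (a point fixed in the world has none). Each returns a list of dicts, best first, with "confidence" (0 to 1); they miss things now and then, are a little off and sometimes report something else, mostly with a low value. They report only what shows in the picture. A call takes as long as a camera call. They do not tell look-alikes from the thing itself.
- search_frame(thing, picture): "at" ([column, row] in pixels, amid what is visible of it).
- cut_out(thing, picture): "region" (420x560 bool, what is visible of it) and "at" ([column, row] in pixels, amid what is visible of it).
The state is a dict: "t": time; "joints": joint angles; "qvel": joint speeds; "tau": joint torques, N m; "eef_pos": TCP position; "tcp_rot": TCP orientation; "ft_force": force on the tool from outside, world axes, zero at the start; "moment": the same for the moment, N m; "opening": opening from 0.0 (shut) to 1.0 (fully open); "grip_force": force on a finger pad.
Only numpy, scipy, OpenCV 4.12 (cv2) and the standard library are available. Lean on these libraries where they do the work, as an engineer would, in place of code of your own. Each camera call takes 0.05 s, during which the arm holds its last target. There are 200 camera calls.

## Working session

There is one attempt and no reset: what is moved stays moved. The work goes in short steps, Python scripts to look and compute and a tool call to move; the robot and the scene stay as the last step left them, time stands still between calls to the robot, and variables do not carry over. Pictures are saved under pics/ and viewed, at most 10 in all, crops included, and the job is handed in when it is done.

Besides the shell and the picture viewer there is one more tool, called after ">>>" as a command line: name --argument value ..., lists and objects as JSON in quotes. move_arm: Moves the arm, as the interface text tells. Its arguments: {"type":"object","properties":{"commands":{"type":"array","items":{"type":"array"}}},"required":["commands"]}

```bash
mkdir -p pics
python3 - <<'E'
from cell import env, read_camera, search_frame, cut_out
import cv2,numpy as np
print(env.state())
ims=[]
for n in ["scene","top"]:
    p=read_camera(n); ims.append(p["image"])
    print(n,p["fx"],p["cx"],p["cy"],p["D"],p["rvec"],p["tvec"])
    for t in ["warmer","selector_grip","start_top","cup_a","glass","cup_c"]:
        print(t,[(np.round(d["at"],1).tolist(),round(d["confidence"],2)) for d in search_frame(t,p)])
    cv2.imwrite(f"pics/{n}0.png",cv2.resize(p["image"][:,:,::-1],(800,600)))
E
```

```text
{'t': 0.0, 'joints': array([ 1.14638398e+00,  4.91569416e-01,  1.55948416e+00,  1.66752474e-05,
        1.09169506e+00, -1.05600886e-01]), 'qvel': array([-0.00037086, -0.00202282,  0.0003603 ,  0.0006581 , -0.00121703,
       -0.00274296]), 'tau': array([-8.46029197e-04, -6.12660384e+01, -2.58167428e+01,  6.92276610e-02,
        4.83553531e-02, -1.17475361e-04]), 'eef_pos': array([195.8595879 , 593.47501718, 404.1435466 ]), 'tcp_rot': array([-3.14044466e+00, -1.36553197e-04,  2.82277342e+00]), 'ft_force': array([-0.02459296, -0.59208426,  1.07412183]), 'moment': array([ 0.03094447,  0.01292524, -0.00058799]), 'grip_force': 0.0, 'opening': 0.9986646123327564}
scene 413.88276434152954 283.86058693837316 205.21102456373265 [0.0106889 0.        0.        0.        0.       ] [ 2.35212525  0.57761916 -0.24580928] [-507.88006495 -129.51455578 1037.19710387]
warmer [([347.0, 188.7], 0.7)]
selector_grip [([280.9, 164.5], 0.95)]
start_top [([315.9, 214.3], 0.58)]
cup_a [([363.9, 135.8], 0.97), ([237.3, 351.2], 0.91), ([383.5, 175.7], 0.87), ([252.7, 284.6], 0.8)]
glass [([176.1, 244.3], 0.93), ([233.9, 210.0], 0.77)]
cup_c [([363.9, 135.8], 0.97), ([237.3, 351.2], 0.91), ([383.5, 175.7], 0.87), ([252.7, 284.6], 0.8)]
top 426.5270467903537 281.2810549777194 208.9890952822242 [-0.13672026  0.          0.          0.          0.        ] [ 2.15612574 -2.15724636  0.10685539] [ 15.31215392 598.77219802 709.33793077]
warmer [([185.4, 189.1], 0.75), ([220.7, 259.0], 0.22)]
selector_grip [([217.9, 255.9], 0.78)]
start_top [([275.9, 187.2], 0.44)]
cup_a [([206.4, 123.0], 0.89), ([433.6, 187.2], 0.84), ([374.0, 217.1], 0.69), ([136.4, 176.1], 0.66)]
glass [([381.0, 312.9], 0.95), ([303.2, 280.9], 0.69)]
cup_c [([206.4, 123.0], 0.89), ([433.6, 187.2], 0.84), ([374.0, 217.1], 0.69), ([136.4, 176.1], 0.66)]
```

View pics/scene0.png

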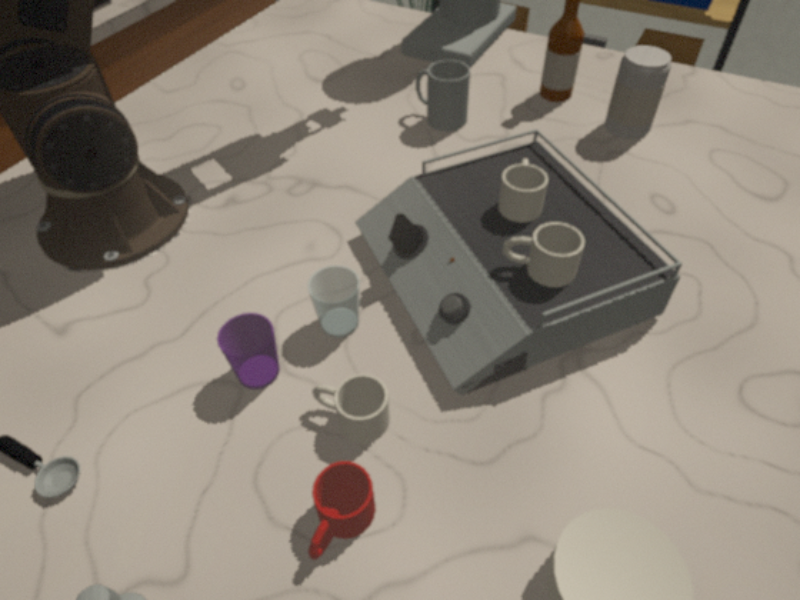

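View pics/top0.png

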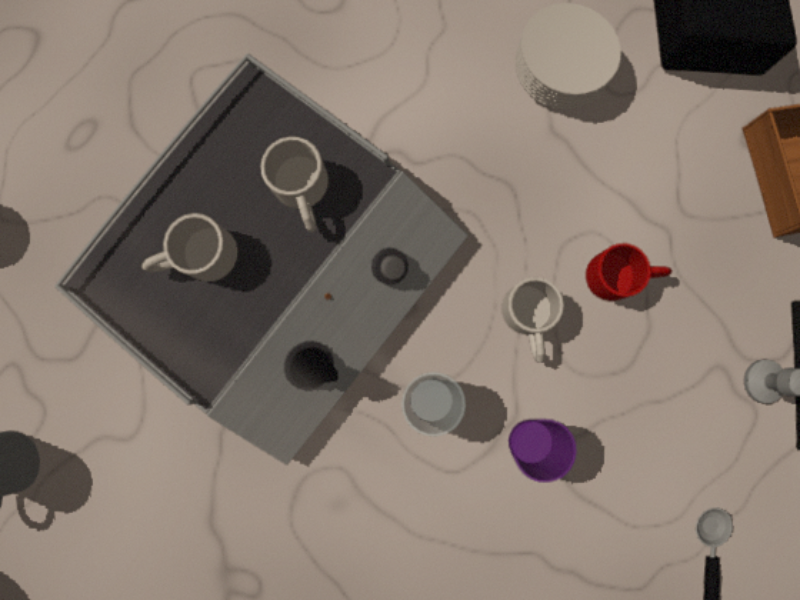

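The scene picture shows the warmer with the selector at about (405,235) and the start key at (455,305). The clear glass is at (337,300) and the white cup_c at (362,405). The red cup at (343,498) and the purple glass at (250,350) are look-alikes. In the top view the selector is at (310,365) and the key at (391,266). Next I'll fit the warmer pose from its corners.

```bash
cat > h.py <<'E'
from cell import env, read_camera, search_frame, cut_out
import cv2,numpy as np
from scipy.optimize import least_squares
def proj(p,X):
    K=np.array([[p["fx"],0,p["cx"]],[0,p["fy"],p["cy"]],[0,0,1.]])
    return cv2.projectPoints(np.float64(X).reshape(-1,1,3),np.float64(p["rvec"]),np.float64(p["tvec"]),K,np.float64(p["D"]))[0].reshape(-1,2)
c30,s30=np.cos(np.pi/6),.5
xm=-50-60*c30
def panel(x,y,z): return np.array([xm+x*c30-z*s30, y, 60+x*s30+z*c30])
def W(q,X):
    X=np.atleast_2d(X);c,s=np.cos(q[2]),np.sin(q[2])
    return np.c_[q[0]+c*X[:,0]-s*X[:,1],q[1]+s*X[:,0]+c*X[:,1],X[:,2]]
E
python3 - <<'E'
from h import *
P={n:read_camera(n) for n in ("top","scene")}
F,B=(panel(-60,180,0),panel(-60,-180,0)),(panel(60,180,0),panel(60,-180,0))
# model points and pixels (800x600)
obs={"top":[(B[0],(209,410)),(B[1],(403,170)),(F[0],(291,462)),(F[1],(478,241)),(panel(0,-85,22),(395,266)),([190,-180,115],(249,57)),([190,180,115],(62,287))],
"scene":[(B[0],(415,180)),(B[1],(532,330)),(F[0],(357,222)),(panel(0,-85,22),(455,302)),([190,180,115],(536,133)),([190,-180,115],(679,265))]}
def res(q): return np.concatenate([(proj(P[n],W(q,np.array([o[0] for o in obs[n]])))-np.array([o[1] for o in obs[n]])*.7).ravel() for n in P])
best=min((least_squares(res,[300,500,a],loss="soft_l1") for a in np.arange(-3,3,.7)),key=lambda r:r.cost)
q=best.x;print(q,best.cost,np.round(best.fun.reshape(-1,2),1).tolist())
np.save("q.npy",q)
for n,v in (("grip",panel(0,65,38)),("key",panel(0,-85,22))): print(n,W(q,v),[proj(P[m],W(q,v)).round(1).tolist() for m in P])
print(env.state()["eef_pos"])
out=[]
for n in P:
    im=P[n]["image"][:,:,::-1].copy()
    u=proj(P[n],W(q,panel(0,65,38)))[0]; x,y=int(u[0])-40,int(u[1])-50
    c=cv2.resize(im[y:y+100,x:x+80],(400,500),interpolation=cv2.INTER_CUBIC)
    for k in range(12):
        a=k*np.pi/6
        e=((proj(P[n],W(q,panel(24*np.cos(a),65+24*np.sin(a),12)))[0]-[x,y])*5).astype(int)
        cv2.circle(c,tuple(int(i) for i in e),3,(0,0,255) if k else (0,255,0),-1)
    out.append(c)
c=np.hstack(out); c=np.clip((c/255.)**.6*255,0,255).astype(np.uint8)
cv2.imwrite("pics/knob.png",c)
E
```

```text
[633.08315625 161.06599206   7.19243017] 61.14476011842935 [[-0.1, 3.5], [1.1, -0.9], [-0.6, 2.2], [-4.9, -5.3], [1.5, 0.4], [-2.9, -7.8], [-8.7, -2.5], [-4.1, -2.1], [-2.3, 4.9], [-3.4, 0.9], [-4.6, 3.1], [1.7, -3.8], [6.6, -0.4]]
grip [[507.48383746 105.55471876  92.90896534]] [[[223.9, 261.9]], [[278.2, 162.1]]]
key [[630.7545795   19.71577563  79.05255888]] [[[278.0, 186.6]], [[313.9, 214.5]]]
[195.85870128 593.52528782 404.76743933]
```

View pics/knob.png

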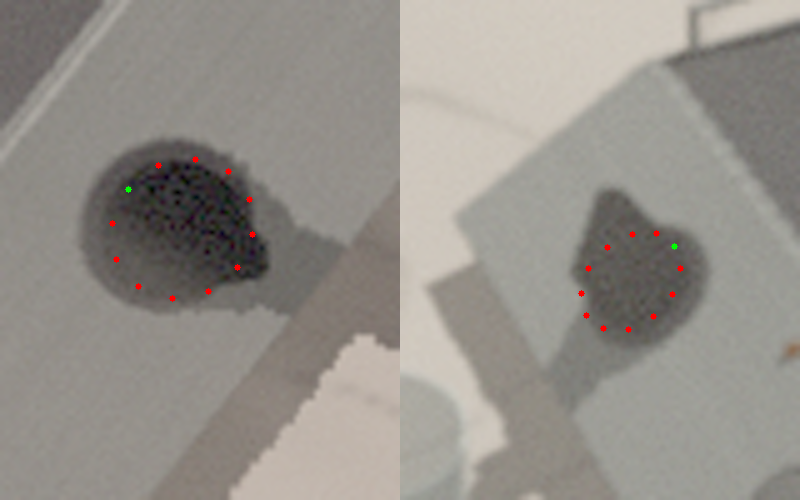

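The crop shows the knob with its bar standing out of the panel, but the corner fit is too coarse. I'll move over it and look with the wrist camera.

>>> move_arm --commands '[[[0,0,1],0,1],[[0,0,1],0,1],[[0,0,1],0,1],[[0.6,-0.96,0],0,1],[[0.6,-0.96,0],0,1],[[0.6,-0.96,0],0,1],[[0.6,-0.96,0],0,1],[[0.6,-0.96,0],0,1],[[0.6,-0.96,0],0,1],[[0.6,-0.96,0],0,1],[[0.6,-0.96,0],0,1],[[0.6,-0.96,0],0,1],[[0.6,-0.96,0],0,1],[[0.6,-0.96,0],0,1],[[0.6,-0.96,0],0,1],[[0.6,-0.96,0],0,1],[[0.6,-0.96,0],0,1],[[0.6,-0.96,0],0,1],[[0.6,-0.96,0],0,1],[[0,0,0],0,1]]'

```text
t: 2.47
eef_pos: [486.1, 129.0, 494.6]
tcp_rot: [-3.141, 0.001, 2.819]
ft_force: [-0.6, 0.4, -1.2]
opening: 1.002
grip_force: 0.0
```

Run:
```python
from h import *
p=read_camera("wrist"); s=env.state(); print(s["t"],s["joints"].round(3),s["eef_pos"],s["tcp_rot"])
R=cv2.Rodrigues(np.float64(p["rvec"]))[0];print("cam",-R.T@np.float64(p["tvec"]),p["fx"])
q=np.load("q.npy")
for t in ["selector_grip","start_top","warmer"]: print(t,[(np.round(d["at"],1).tolist(),round(d["confidence"],2)) for d in search_frame(t,p)])
print(proj(p,W(q,panel(0,65,38))),proj(p,W(q,panel(0,-85,22))))
cv2.imwrite("pics/w1.png",cv2.resize(p["image"][:,:,::-1],(800,600)))
```

```text
2.5167 [ 0.132  0.227  1.723 -0.     1.192 -1.117] [484.98850207 130.64701122 494.53570304] [-3.14145403e+00 -7.14478341e-05  2.81905757e+00]
cam [410.52734334 154.02351668 476.08580808] 311.14188761140684
selector_grip [([276.7, 204.4], 0.89)]
start_top [([244.5, 291.3], 0.73)]
warmer [([332.1, 219.2], 0.62)]
[[266.89086275 205.42744114]] [[239.23850849 298.0654344 ]]
```

View pics/w1.png

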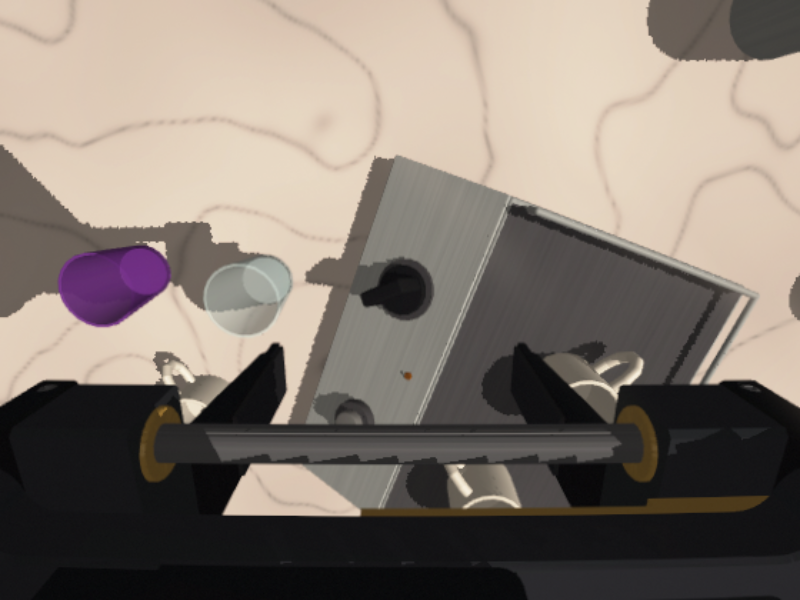

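The wrist view shows the knob's bezel at (404,289), with the bar pointing left and slightly down towards (370,297). The panel corners are at (397,155) and (512,198), and the key is at about (353,412). I'll refit using all views.

Run:
```python
from h import *
P={n:read_camera(n) for n in ("top","scene","wrist")}
F,B=(panel(-60,180,0),panel(-60,-180,0)),(panel(60,180,0),panel(60,-180,0))
bz=panel(0,65,4);k=panel(0,-85,22);s=1/.7
obs={"top":[(B[0],(209,410)),(B[1],(403,170)),(F[0],(291,462)),(bz,(216.6*s,256.2*s))],
"scene":[(B[0],(415,180)),(B[1],(532,330)),(F[0],(357,222)),(bz,(286*s,169.4*s))],
"wrist":[(F[0],(397,156)),(B[0],(511,199)),(bz,(404,289))]}
def res(q): return np.concatenate([(proj(P[n],W(q,np.array([o[0] for o in obs[n]])))-np.array([o[1] for o in obs[n]])*.7).ravel() for n in P])
q0=np.load("q.npy");q0[2]-=2*np.pi
r=least_squares(res,q0,loss="soft_l1");q=r.x
print(q,r.cost);[print(a,b) for a,b in zip(sum([[n]*len(obs[n]) for n in P],[]),r.fun.reshape(-1,2).round(1))]
np.save("q.npy",q)
g=W(q,panel(0,65,38));print("grip",g,"key",W(q,panel(0,-85,22)))
# bar angle: dark mask match, rendering bar (z 12..49 box 44x14) + disc
def hull(p,pts): return cv2.convexHull(proj(p,W(q,np.array(pts))).astype(np.float32)).astype(np.int32)
def render(p,a,o):
    m=np.zeros((420,560),np.uint8)
    t=np.linspace(0,2*np.pi,40)
    cv2.fillConvexPoly(m,hull(p,[panel(o[0]+24*np.cos(x),65+o[1]+24*np.sin(x),z) for x in t for z in (4,12)]),1)
    c,d=np.cos(a),np.sin(a)
    cv2.fillConvexPoly(m,hull(p,[panel(o[0]+c*u-d*v,65+o[1]+d*u+c*v,z) for u in(-22,22) for v in(-7,7) for z in(12,49)]),1)
    return m
M={}
for n in P:
    u=proj(P[n],g)[0]; m=np.zeros((420,560),bool); y,x=int(u[1]),int(u[0])
    th=60 if n!="wrist" else 50
    im=P[n]["image"].mean(2); sub=im[y-40:y+40,x-40:x+40]; 
    for d in cut_out("selector_grip",P[n])[:1]: m=d["region"]; print(n,d["confidence"],m.sum(),d["at"])
    M[n]=m
    for th in(45,60): print(th,((im<th)&m).sum())
best=[]
for a in np.radians(np.arange(0,180,5)):
    sc=[]
    for n in P:
        b=max(( (lambda r:(r&M[n]).sum()/(r|M[n]).sum())(render(P[n],a,(i,j))>0) for i in(-4,0,4) for j in(-4,0,4)))
        sc.append(round(float(b),3))
    best.append((sum(sc),round(np.degrees(a)),sc))
print(sorted(best)[::-1][:6])
out=[]
a=np.radians(sorted(best)[-1][1])
for n in P:
    im=P[n]["image"][:,:,::-1].copy();u=proj(P[n],g)[0];x,y=int(u[0])-33,int(u[1])-40
    c=cv2.resize(im[y:y+80,x:x+66],(264,320),interpolation=cv2.INTER_CUBIC)
    c=np.clip((c/255.)**.5*255,0,255).astype(np.uint8)
    for zz,col in((49,(0,0,255)),(4,(0,255,0))):
        if zz==49: L=[panel(np.cos(a)*i-np.sin(a)*j,65+np.sin(a)*i+np.cos(a)*j,49) for i,j in((-22,-7),(22,-7),(22,7),(-22,7))]
        else: L=[panel(30*np.cos(t),65+30*np.sin(t),4) for t in np.linspace(0,6.28,30)]
        e=((proj(P[n],W(q,np.array(L)))-[x,y])*4).astype(np.int32); cv2.polylines(c,[e],True,col,1)
    M_=cv2.resize(M[n].astype(np.uint8)[y:y+80,x:x+66],(264,320)); 
    cn,_=cv2.findContours(M_,0,1); cv2.drawContours(c,cn,-1,(255,200,0),1)
    out.append(c)
cv2.imwrite("pics/knob2.png",np.hstack(out))
```

```text
[634.05737565 166.48116652   0.89197303] 29.52236589891338
top [-5.1  2. ]
top [-1.  0.]
top [-6.   1.6]
top [-2.5 -1. ]
scene [-1.5 -3.8]
scene [-2.5  3.2]
scene [-1.  -1.3]
scene [ 1.5 -1.4]
wrist [-0.6  1.6]
wrist [-0.9  2. ]
wrist [-1.1  3. ]
grip [[507.51805679 113.14739555  92.90896534]] key [[629.28789029  25.19224988  79.05255888]]
top 0.66 661 [218.0, 255.5]
45 598
60 661
scene 0.56 493 [280.9, 163.2]
45 183
60 448
wrist 0.64 1012 [272.7, 209.2]
45 996
60 1005
[(2.5620000000000003, 45, [0.812, 0.879, 0.871]), (2.552, 50, [0.816, 0.87, 0.866]), (2.54, 40, [0.816, 0.862, 0.862]), (2.534, 55, [0.817, 0.867, 0.85]), (2.521, 60, [0.814, 0.868, 0.839]), (2.515, 35, [0.811, 0.851, 0.853])]
```

View pics/knob2.png

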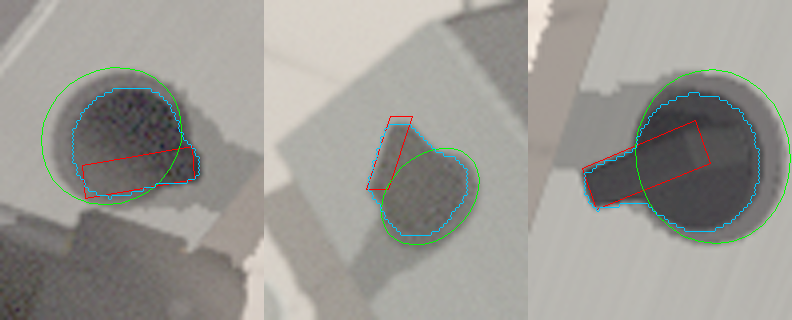

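```bash
cat >> h.py <<'E'
def hull(p,q,pts): return cv2.convexHull(proj(p,W(q,np.array(pts))).astype(np.float32)).astype(np.int32)
def render(p,q,a):
    m=np.zeros((420,560),np.uint8);t=np.linspace(0,2*np.pi,40);c,d=np.cos(a),np.sin(a)
    cv2.fillConvexPoly(m,hull(p,q,[panel(24*np.cos(x),65+24*np.sin(x),z) for x in t for z in (4,12)]),1)
    cv2.fillConvexPoly(m,hull(p,q,[panel(c*u-d*v,65+d*u+c*v,z) for u in(-22,22) for v in(-7,7) for z in(12,49)]),1)
    return m>0
def fitknob(views,q,free=True,A=range(0,180,5)):
    P={n:read_camera(n) for n in views};M={n:cut_out("selector_grip",P[n])[0]["region"] for n in P}
    iou=lambda n,qq,a:(lambda r:(r&M[n]).sum()/(r|M[n]).sum())(render(P[n],qq,a))
    def sc(v): return [iou(n,q+np.array([v[0],v[1],0]),np.radians(v[2])) for n in P]
    S=range(-8,9,2) if free else (0,)
    C=sorted(((sum(sc((x,y,a))),x,y,a) for x in S for y in S for a in A),reverse=True)
    for c in C[:6]: print(c, np.round(sc(c[1:]),3))
    return C[0]
E
python3 - <<'E'
from h import *
q=np.load("q.npy")
c=fitknob(("top","scene","wrist"),q)
for v in("top","scene","wrist"): print(v); fitknob((v,),q)
q[:2]+=c[1:3];np.save("q.npy",q);print(q,W(q,panel(0,65,38)))
E
```

```text
(np.float64(2.6028983473817826), 0, -4, 40) [0.915 0.826 0.862]
(np.float64(2.5931974016625627), 0, -4, 45) [0.898 0.838 0.857]
(np.float64(2.5894673595279514), 0, -4, 50) [0.886 0.854 0.85 ]
(np.float64(2.5840922115612805), 0, -2, 45) [0.874 0.852 0.858]
(np.float64(2.576320888147812), 0, -2, 40) [0.896 0.824 0.857]
(np.float64(2.575858140971085), 0, -2, 50) [0.875 0.852 0.848]
top
(np.float64(0.8600252206809584), -2, -4, 60) [0.86]
(np.float64(0.859493670886076), -2, -4, 65) [0.859]
(np.float64(0.8591194968553459), -2, -4, 40) [0.859]
(np.float64(0.8558897243107769), -2, -6, 60) [0.856]
(np.float64(0.853566958698373), 0, -2, 50) [0.854]
(np.float64(0.8525), 0, -2, 45) [0.852]
scene
(np.float64(0.8352272727272727), -4, 0, 55) [0.835]
(np.float64(0.8307984790874525), -4, 0, 60) [0.831]
(np.float64(0.8289473684210527), -2, 0, 60) [0.829]
(np.float64(0.8255159474671669), -2, 0, 55) [0.826]
(np.float64(0.825426944971537), -4, -2, 65) [0.825]
(np.float64(0.8237476808905381), 0, -4, 50) [0.824]
wrist
(np.float64(0.8946474086661003), 2, -4, 40) [0.895]
(np.float64(0.8916172734970365), 2, -2, 45) [0.892]
(np.float64(0.8893581081081081), 0, -4, 45) [0.889]
(np.float64(0.8886075949367088), 0, -4, 50) [0.889]
(np.float64(0.887668918918919), 2, -2, 40) [0.888]
(np.float64(0.8826487845766974), 2, -4, 45) [0.883]
[634.05737565 162.48116652   0.89197303] [[507.51805679 109.14739555  92.90896534]]
```

>>> move_arm --commands '[[[0.052,-0.057,-0.35],-0.956,-0.1],[[0.052,-0.057,-0.35],-0.956,-0.1],[[0.052,-0.057,-0.35],-0.956,-0.1],[[0.052,-0.057,-0.35],-0.956,-0.1],[[0.052,-0.057,-0.35],-0.956,-0.1],[[0.052,-0.057,-0.35],-0.956,-0.1],[[0.052,-0.057,-0.35],-0.956,-0.1],[[0.052,-0.057,-0.35],-0.956,-0.1],[[0.052,-0.057,-0.35],-0.956,-0.1],[[0.052,-0.057,-0.35],-0.956,-0.1],[[0.052,-0.057,-0.35],-0.956,-0.1],[[0.052,-0.057,-0.35],-0.956,-0.1],[[0.052,-0.057,-0.35],-0.956,-0.1],[[0.052,-0.057,-0.35],-0.956,-0.1],[[0,0,0],0,-0.1],[[0,0,0],0,-0.1]]'

```text
t: 4.9
eef_pos: [505.8, 108.7, 347.6]
tcp_rot: [-3.141, -0.0, 1.754]
ft_force: [-1.1, -0.1, 0.0]
opening: 0.452
grip_force: 0.0
```

Run:
```python
from h import *
q=np.load("q.npy")
p=read_camera("wrist");s=env.state();print(s["t"],s["joints"].round(2),s["eef_pos"].round(1),s["tcp_rot"].round(3),s["opening"])
im=cv2.resize(p["image"],(800,600))[:,:,::-1].copy()
L=[[panel(30*np.cos(t),65+30*np.sin(t),4) for t in np.linspace(0,6.28,30)]]
for a in (np.radians(43),): L.append([panel(np.cos(a)*i-np.sin(a)*j,65+np.sin(a)*i+np.cos(a)*j,49) for i,j in((-22,-7),(22,-7),(22,7),(-22,7))])
for l in L: cv2.polylines(im,[(proj(p,W(q,np.array(l)))/.7).astype(np.int32)],True,(0,0,255),1)
cv2.imwrite("pics/w2.png",im)
```

```text
4.95 [ 0.08  0.41  1.89 -0.    0.85 -0.1 ] [505.8 108.8 348.1] [3.141 0.    1.755] 0.45256656606621143
```

View pics/w2.png

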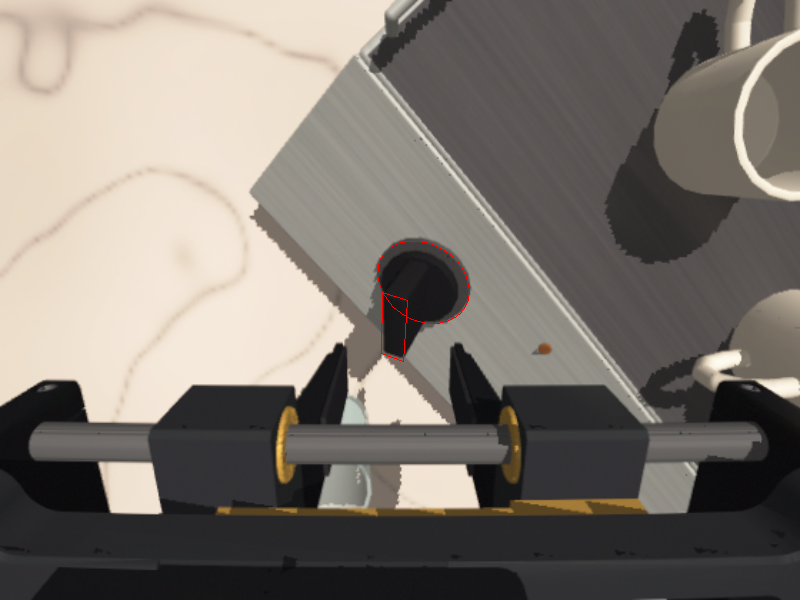

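The overlay matches the bezel and the bar's near end at (394,357). I'll refine the bar angle from this closer view.

Run:
```python
from h import *
q=np.load("q.npy")
fitknob(("wrist",),q,True,range(15,80,3))
p=read_camera("wrist")
c=p["image"][155:260,240:345,::-1]; c=cv2.resize(c,(560,560),interpolation=cv2.INTER_CUBIC)
c=np.clip(c.astype(float)*4.0,0,255).astype(np.uint8)
cv2.imwrite("pics/w3.png",c)
```

```text
(np.float64(0.8914209115281502), 0, 0, 39) [0.891]
(np.float64(0.8880026586905949), 0, 0, 42) [0.888]
(np.float64(0.8849765258215962), 0, -2, 39) [0.885]
(np.float64(0.8848750844024308), 0, -2, 36) [0.885]
(np.float64(0.8808966209434593), 0, 0, 36) [0.881]
(np.float64(0.87865833607366), 0, 0, 45) [0.879]
```

View pics/w3.png

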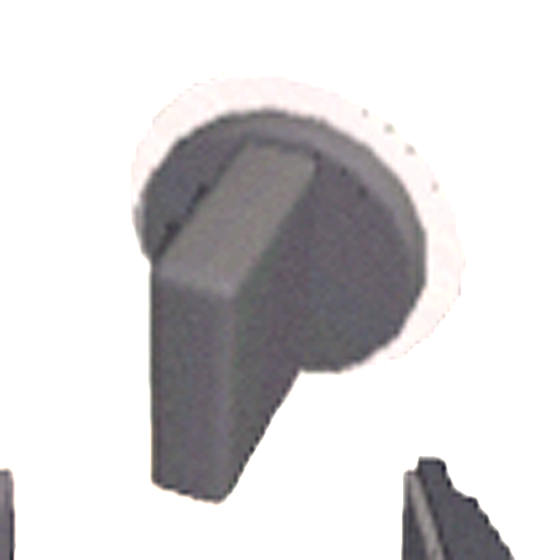

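The crop shows the bar's top face as the lower rectangle (150-235, 275-490). It is parallel to the pads and matches the overlay, so I'll descend and grip.

>>> move_arm --commands '[[[0,0,-0.63],0,-0.1],[[0,0,-0.63],0,-0.1],[[0,0,-0.63],0,-0.1],[[0,0,-0.63],0,-0.1],[[0,0,0],0,-0.1],[[0,0,0],0,-0.1],[[0,0,0],0,-0.1]]'

```text
t: 5.68
eef_pos: [506.0, 108.9, 273.2]
tcp_rot: [3.14, 0.0, 1.753]
ft_force: [0.9, 0.2, 1.1]
opening: 0.448
grip_force: 0.0
```

>>> move_arm --commands '[[[0,0,0],0,-1],[[0,0,0],0,-1],[[0,0,0],0,-1],[[0,0,0],0,-1],[[0,0,0],0,-1],[[0,0,0],0,-1],[[0,0,0],0,-1],[[0,0,0],0,-1]]'

```text
t: 6.35
eef_pos: [506.6, 108.9, 272.9]
tcp_rot: [3.137, 0.0, 1.751]
ft_force: [4.4, 1.9, 0.5]
opening: 0.215
grip_force: 27.1
```

>>> move_arm --commands '[[[0,0,0],0.5,-1],[[0,0,0],0.5,-1],[[0,0,0],0.5,-1],[[0,0,0],0.5,-1],[[0,0,0],0.5,-1],[[0,0,0],0.5,-1],[[0,0,0],0.5,-1],[[0,0,0],0.5,-1],[[0,0,0],0.5,-1],[[0,0,0],0.5,-1],[[0,0,0],0.5,-1],[[0,0,0],0.5,-1]]'

```text
t: 7.35
eef_pos: [507.3, 108.8, 273.9]
tcp_rot: [3.134, 0.004, 2.233]
ft_force: [6.7, 0.9, 9.8]
opening: 0.233
grip_force: 31.4
```

Run:
```python
from h import *
s=env.state();print(s["moment"],s["ft_force"],s["tcp_rot"],s["joints"].round(2))
fitknob(("top","scene"),np.load("q.npy"),False)
```

```text
[ 0.27602368 -1.67689148 -0.31711048] [6.74904847 0.92468612 9.84077549] [3.13447628 0.00433801 2.23317116] [ 0.08  0.52  1.95  0.    0.66 -0.58]Traceback (most recent call last):
  File "<stdin>", line 3, in <module>
  File "h.py", line 20, in fitknob
    P={n:read_camera(n) for n in views};M={n:cut_out("selector_grip",P[n])[0]["region"] for n in P}
                                             ~~~~~~~~~~~~~~~~~~~~~~~~~~~~~^^^
IndexError: list index out of range
```

>>> move_arm --commands '[[[0,0,0],0.5,-1],[[0,0,0],0.5,-1],[[0,0,0],0.5,-1],[[0,0,0],0.5,-1],[[0,0,0],0.5,-1],[[0,0,0],0.5,-1],[[0,0,0],0.5,-1],[[0,0,0],0.5,-1],[[0,0,0],0.5,-1],[[0,0,0],0.5,-1],[[0,0,0],0.5,-1],[[0,0,0],0.5,-1]]'

```text
t: 8.5
eef_pos: [507.4, 109.4, 274.7]
tcp_rot: [3.136, 0.008, 2.713]
ft_force: [4.4, 7.1, 18.2]
opening: 0.231
grip_force: 31.9
```

Run:
```python
from h import *
s=env.state();print(s["moment"],s["ft_force"],s["tcp_rot"],s["opening"])
```

```text
[ 1.66071114 -1.47229868 -0.20399913] [ 4.42014377  7.1254672  18.15502859] [3.13572145 0.00798564 2.71312223] 0.2312218349124421
```

>>> move_arm --commands '[[[0,0,0],0.5,-1],[[0,0,0],0.5,-1],[[0,0,0],0.5,-1],[[0,0,0],0.5,-1],[[0,0,0],0.5,-1],[[0,0,0],0.5,-1],[[0,0,0],0.5,-1],[[0,0,0],0.5,-1],[[0,0,0],0.5,-1],[[0,0,0],0.5,-1],[[0,0,0],0.5,-1],[[0,0,0],0.5,-1]]'

```text
t: 9.5
eef_pos: [506.4, 110.0, 274.5]
tcp_rot: [3.139, 0.006, -3.09]
ft_force: [-0.6, 12.5, 21.5]
opening: 0.22
grip_force: 31.0
```

Run:
```python
from h import *
s=env.state();print(s["moment"],s["ft_force"],s["tcp_rot"],s["opening"])
```

```text
[ 2.96006545 -0.27519942  0.07875183] [-0.58275773 12.53024312 21.52126703] [ 3.13920333  0.00627895 -3.08980794] 0.21968638228245327
```

>>> move_arm --commands '[[[0,0,0],0.5,-1],[[0,0,0],0.5,-1],[[0,0,0],0.5,-1],[[0,0,0],0.5,-1],[[0,0,0],0.5,-1],[[0,0,0],0.5,-1],[[0,0,0],0.5,-1],[[0,0,0],0.5,-1],[[0,0,0],0.5,-1],[[0,0,0],0.5,-1],[[0,0,0],0.5,-1],[[0,0,0],0.5,-1]]'

```text
t: 10.5
eef_pos: [505.4, 109.6, 273.7]
tcp_rot: [3.141, 0.002, -2.609]
ft_force: [-6.2, 9.7, 14.6]
opening: 0.175
grip_force: 30.3
```

Run:
```python
from h import *
s=env.state();print(s["moment"],s["ft_force"],s["tcp_rot"],s["opening"])
```

```text
[2.34190511 1.01806672 0.25027826] [-6.16966749  9.74051225 14.61104072] [ 3.14086866e+00  1.90749360e-03 -2.60913549e+00] 0.17450189548313158
```

>>> move_arm --commands '[[[0,0,0],0.5,-1],[[0,0,0],0.5,-1],[[0,0,0],0.5,-1],[[0,0,0],0.5,-1],[[0,0,0],0.5,-1],[[0,0,0],0.5,-1],[[0,0,0],0.5,-1],[[0,0,0],0.5,-1],[[0,0,0],0.5,-1],[[0,0,0],0.5,-1],[[0,0,0],0.5,-1],[[0,0,0],0.5,-1]]'

```text
t: 11.5
eef_pos: [505.9, 108.9, 273.0]
tcp_rot: [-3.14, 0.001, -2.13]
ft_force: [-0.8, 0.2, 6.0]
opening: 0.147
grip_force: 30.4
```

Run:
```python
from h import *
s=env.state();print(s["moment"],s["ft_force"],s["tcp_rot"],s["opening"],s["joints"].round(2))
```

```text
[-0.11742486 -0.48265507 -0.43832317] [-0.76263523  0.1797757   5.99286819] [-3.14011088e+00  1.45904199e-03 -2.12970159e+00] 0.1468903008977979 [ 0.08  0.52  1.95  0.    0.66 -2.5 ]
```

>>> move_arm --commands '[[[0,0,0],0,-0.1],[[0,0,0],0,-0.1],[[0,0,0],0,-0.1],[[0,0,0],0,-0.1],[[0,0,0.63],0,-0.1],[[0,0,0.63],0,-0.1],[[0,0,0.63],0,-0.1],[[0,0,0.63],0,-0.1],[[0,0,0],-1,-0.1],[[0,0,0],-1,-0.1],[[0,0,0],-1,-0.1],[[0,0,0],-1,-0.1],[[0,0,0],-1,-0.1],[[0,0,0],-1,-0.1],[[0,0,0],-1,-0.1],[[0,0,0],-1,-0.1],[[0,0,0],-1,-0.1],[[0,0,0],-1,-0.1]]'

```text
t: 13.0
eef_pos: [505.7, 108.7, 347.7]
tcp_rot: [3.142, -0.0, -2.936]
ft_force: [-0.5, 0.9, -0.3]
opening: 0.449
grip_force: 0.0
```

>>> move_arm --commands '[[[0,0,0],-1,-0.1],[[0,0,0],-1,-0.1],[[0,0,0],-1,-0.1],[[0,0,0],-1,-0.1],[[0,0,0],-1,-0.1],[[0,0,0],-1,-0.1],[[0,0,0],-1,-0.1],[[0,0,0],-1,-0.1],[[0,0,0],-1,-0.1],[[0,0,0],-1,-0.1],[[0,0,0],-1,-0.1],[[0,0,0],-1,-0.1],[[0,0,0],-1,-0.1],[[0,0,0],-1,-0.1],[[0,0,0],-1,-0.1],[[0,0,0],-1,-0.1],[[0,0,0],-1,-0.1],[[0,0,0],-1,-0.1],[[0,0,0],-1,-0.1],[[0,0,0],-1,-0.1]]'

```text
t: 14.67
eef_pos: [505.7, 108.7, 347.7]
tcp_rot: [-3.141, 0.0, 1.747]
ft_force: [-0.5, -0.4, 0.0]
opening: 0.452
grip_force: 0.0
```

>>> move_arm --commands '[[[0,0,0],-1,-0.1],[[0,0,0],-1,-0.1],[[0,0,0],-1,-0.1],[[0,0,0],-1,-0.1],[[0,0,0],-1,-0.1],[[0,0,0],-1,-0.1],[[0,0,0],-1,-0.1],[[0,0,0],-1,-0.1],[[0,0,0],-1,-0.1],[[0,0,0],-1,-0.1],[[0,0,0],0,-0.1],[[0,0,0],0,-0.1]]'

```text
t: 15.67
eef_pos: [505.7, 108.8, 347.7]
tcp_rot: [-3.142, 0.0, 0.954]
ft_force: [0.6, 0.6, 0.2]
opening: 0.454
grip_force: 0.0
```

Run:
```python
from h import *
q=np.load("q.npy")
s=env.state();print(s["t"],s["eef_pos"].round(1),s["tcp_rot"].round(3),s["ft_force"].round(1))
for v in (("wrist",),("wrist","top"),("scene",)):
    try: print(v);fitknob(v,q,False,range(0,180,3))
    except IndexError: print("none")
p=read_camera("wrist")
u=proj(p,W(q,panel(0,65,20)))[0].astype(int)
c=p["image"][max(u[1]-60,0):u[1]+60,u[0]-60:u[0]+60,::-1]; c=cv2.resize(c,(560,560),interpolation=cv2.INTER_CUBIC)
cv2.imwrite("pics/w4.png",np.clip(c.astype(float)*3.5,0,255).astype(np.uint8))
```

```text
15.6667 [505.7 108.8 347.7] [-3.142  0.     0.954] [0.6 0.6 0.2]
('wrist',)
(np.float64(0.8857142857142857), 0, 0, 3) [0.886]
(np.float64(0.8838188838188838), 0, 0, 6) [0.884]
(np.float64(0.8804159445407279), 0, 0, 9) [0.88]
(np.float64(0.8745180511742026), 0, 0, 0) [0.875]
(np.float64(0.8672903672903672), 0, 0, 177) [0.867]
(np.float64(0.867008547008547), 0, 0, 12) [0.867]
('wrist', 'top')
none
('scene',)
(np.float64(0.9391771019677997), 0, 0, 9) [0.939]
(np.float64(0.9348591549295775), 0, 0, 15) [0.935]
(np.float64(0.9335664335664335), 0, 0, 3) [0.934]
(np.float64(0.9301919720767888), 0, 0, 18) [0.93]
(np.float64(0.9275618374558304), 0, 0, 12) [0.928]
(np.float64(0.9240282685512368), 0, 0, 6) [0.924]
```

View pics/w4.png

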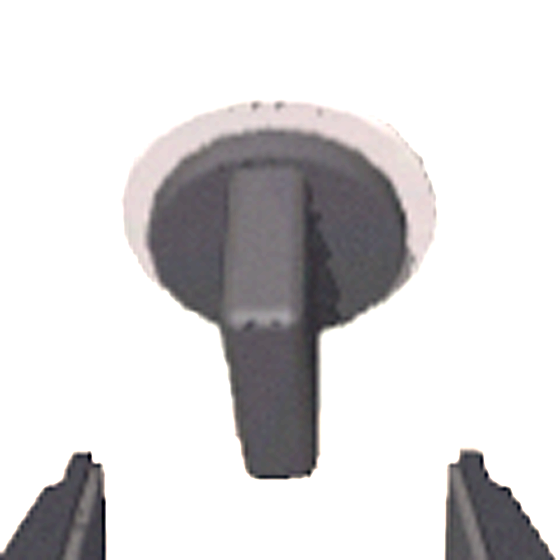

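The crop shows the bar nearly along the slope, at about 6 degrees. That is 150 degrees from its start, which is a whole number of clicks. I'll regrip and continue anticlockwise.

>>> move_arm --commands '[[[0,0,-0.63],0.7,-0.1],[[0,0,-0.63],0,-0.1],[[0,0,-0.63],0,-0.1],[[0,0,-0.63],0,-0.1],[[0,0,0],0,-0.1],[[0,0,0],0,-1],[[0,0,0],0,-1],[[0,0,0],0,-1],[[0,0,0],0,-1],[[0,0,0],0,-1],[[0,0,0],0,-1],[[0,0,0],0,-1],[[0,0,0],0,-1]]'

```text
t: 17.2
eef_pos: [505.6, 108.9, 272.9]
tcp_rot: [3.141, -0.001, 1.008]
ft_force: [-2.5, 0.9, 6.4]
opening: 0.15
grip_force: 29.7
```

```bash
cat > st.py <<'E'
from cell import env
s=env.state();print(s["t"],s["moment"].round(2),s["ft_force"].round(1),s["tcp_rot"].round(3),s["opening"],s["eef_pos"].round(1))
E
python3 st.py
```

```text
17.2 [-0.14  0.31 -0.09] [-2.5  0.9  6.4] [ 3.141e+00 -1.000e-03  1.008e+00] 0.15025946998091047 [505.6 108.9 272.9]
```

>>> move_arm --commands '[[[0,0,0],0.5,-1],[[0,0,0],0.5,-1],[[0,0,0],0.5,-1],[[0,0,0],0.5,-1],[[0,0,0],0.5,-1],[[0,0,0],0.5,-1]]'

```text
t: 17.7
eef_pos: [506.0, 108.3, 273.1]
tcp_rot: [3.139, -0.0, 1.249]
ft_force: [-0.8, -6.7, 7.1]
opening: 0.166
grip_force: 33.5
```

```bash
python3 st.py
```

```text
17.7 [-1.59 -0.24 -0.88] [-0.8 -6.7  7.1] [ 3.139 -0.     1.249] 0.16564361613741663 [506.  108.3 273.1]
```

>>> move_arm --commands '[[[0,0,0],0.5,-1],[[0,0,0],0.5,-1],[[0,0,0],0.5,-1],[[0,0,0],0.5,-1],[[0,0,0],0.5,-1],[[0,0,0],0.5,-1]]'

```text
t: 18.2
eef_pos: [506.2, 108.6, 273.0]
tcp_rot: [3.139, -0.001, 1.487]
ft_force: [1.6, -1.0, 3.7]
opening: 0.214
grip_force: 39.5
```

```bash
python3 st.py
```

```text
18.2 [-0.46 -0.55 -1.3 ] [ 1.6 -1.   3.7] [ 3.139e+00 -1.000e-03  1.487e+00] 0.21365974415214825 [506.2 108.6 273. ]
```

The moment reached -1.3 N m, well past a click, so the knob is at its end stop with the bar at about 6 degrees. I'll relax, regrip half a turn on, then turn five clicks clockwise in one go.

>>> move_arm --commands '[[[0,0,0],-1,-1],[[0,0,0],-1,-1],[[0,0,0],-1,-1],[[0,0,0],-1,-1],[[0,0,0],-1,-1],[[0,0,0],-1,-0.1],[[0,0,0],0,-0.1],[[0,0,0],0,-0.1],[[0,0,0],0,-0.1],[[0,0,0],0,-0.1],[[0,0,0.63],0,-0.1],[[0,0,0.63],0,-0.1],[[0,0,0.63],0,-0.1],[[0,0,0.63],0,-0.1],[[0,0,0],0,-0.1]]'

```text
t: 19.45
eef_pos: [506.1, 108.8, 350.8]
tcp_rot: [3.138, -0.003, 1.009]
ft_force: [1.0, -0.8, 0.5]
opening: 0.45
grip_force: 0.0
```

```bash
python3 st.py
python3 - <<'E'
from h import *
q=np.load("q.npy")
fitknob(("wrist",),q,False,range(0,180,3))
fitknob(("scene",),q,False,range(0,180,3))
E
```

```text
19.45 [-0.09  0.1  -0.  ] [ 1.  -0.8  0.5] [ 3.138e+00 -3.000e-03  1.009e+00] 0.4504833683633615 [506.1 108.8 350.8]
(np.float64(0.9061409630146545), 0, 0, 12) [0.906]
(np.float64(0.9046781568765389), 0, 0, 9) [0.905]
(np.float64(0.8981994459833795), 0, 0, 15) [0.898]
(np.float64(0.8872101194659171), 0, 0, 6) [0.887]
(np.float64(0.8829103214890017), 0, 0, 18) [0.883]
(np.float64(0.8760474860335196), 0, 0, 3) [0.876]
(np.float64(0.8935779816513761), 0, 0, 9) [0.894]
(np.float64(0.8822463768115942), 0, 0, 12) [0.882]
(np.float64(0.8752260397830018), 0, 0, 6) [0.875]
(np.float64(0.8729874776386404), 0, 0, 15) [0.873]
(np.float64(0.8652482269503546), 0, 0, 24) [0.865]
(np.float64(0.8642857142857143), 0, 0, 177) [0.864]
```

>>> move_arm --commands '[[[0,0,0],1,-0.1],[[0,0,0],1,-0.1],[[0,0,0],1,-0.1],[[0,0,0],1,-0.1],[[0,0,0],1,-0.1],[[0,0,0],1,-0.1],[[0,0,0],1,-0.1],[[0,0,0],1,-0.1],[[0,0,0],1,-0.1],[[0,0,0],1,-0.1],[[0,0,0],1,-0.1],[[0,0,0],1,-0.1],[[0,0,0],1,-0.1],[[0,0,0],1,-0.1],[[0,0,0],1,-0.1],[[0,0,0],1,-0.1],[[0,0,0],1,-0.1],[[0,0,0],1,-0.1],[[0,0,0],1,-0.1],[[0,0,0],1,-0.1]]'

```text
t: 21.32
eef_pos: [505.7, 108.8, 346.5]
tcp_rot: [-3.14, -0.002, 2.612]
ft_force: [0.3, 0.7, 0.4]
opening: 0.448
grip_force: 0.0
```

>>> move_arm --commands '[[[0,0,0],1,-0.1],[[0,0,0],1,-0.1],[[0,0,0],1,-0.1],[[0,0,0],1,-0.1],[[0,0,0],1,-0.1],[[0,0,0],1,-0.1],[[0,0,0],1,-0.1],[[0,0,0],1,-0.1],[[0,0,0],1,-0.1],[[0,0,0],1,-0.1],[[0,0,0],1,-0.1],[[0,0,0],1,-0.1],[[0,0,0],1,-0.1],[[0,0,0],1,-0.1],[[0,0,0],1,-0.1],[[0,0,0],1,-0.1],[[0,0,0],1,-0.1],[[0,0,0],1,-0.1],[[0,0,0],1,-0.1],[[0,0,0],0,-0.1]]'

```text
t: 22.98
eef_pos: [505.7, 108.8, 346.6]
tcp_rot: [3.14, -0.001, -2.151]
ft_force: [-0.1, 0.2, 0.4]
opening: 0.449
grip_force: 0.0
```

>>> move_arm --commands '[[[0,0,-0.63],0,-0.1],[[0,0,-0.63],0,-0.1],[[0,0,-0.63],0,-0.1],[[0,0,-0.63],0,-0.1],[[0,0,0],0,-0.1],[[0,0,0],0,-1],[[0,0,0],0,-1],[[0,0,0],0,-1],[[0,0,0],0,-1],[[0,0,0],0,-1],[[0,0,0],0,-1],[[0,0,0],0,-1],[[0,0,0],0,-1]]'

```text
t: 24.07
eef_pos: [505.6, 108.8, 272.8]
tcp_rot: [-3.141, 0.0, -2.155]
ft_force: [-3.3, -0.4, 7.2]
opening: 0.163
grip_force: 28.7
```

>>> move_arm --commands '[[[0,0,0],-0.69,-1],[[0,0,0],-0.69,-1],[[0,0,0],-0.69,-1],[[0,0,0],-0.69,-1],[[0,0,0],-0.69,-1],[[0,0,0],-0.69,-1],[[0,0,0],-0.69,-1],[[0,0,0],-0.69,-1],[[0,0,0],-0.69,-1],[[0,0,0],-0.69,-1],[[0,0,0],-0.69,-1],[[0,0,0],-0.69,-1],[[0,0,0],-0.69,-1],[[0,0,0],-0.69,-1],[[0,0,0],-0.69,-1]]'

```text
t: 25.32
eef_pos: [504.1, 109.7, 273.3]
tcp_rot: [3.139, -0.004, -2.986]
ft_force: [-17.2, 11.4, 26.5]
opening: 0.198
grip_force: 35.0
```

>>> move_arm --commands '[[[0,0,0],-0.69,-1],[[0,0,0],-0.69,-1],[[0,0,0],-0.69,-1],[[0,0,0],-0.69,-1],[[0,0,0],-0.69,-1],[[0,0,0],-0.69,-1],[[0,0,0],-0.69,-1],[[0,0,0],-0.69,-1],[[0,0,0],-0.69,-1],[[0,0,0],-0.69,-1],[[0,0,0],-0.69,-1],[[0,0,0],-0.69,-1],[[0,0,0],-0.69,-1],[[0,0,0],-0.69,-1],[[0,0,0],-0.69,-1]]'

```text
t: 26.57
eef_pos: [506.4, 110.2, 274.2]
tcp_rot: [3.136, 0.003, 2.47]
ft_force: [-1.2, 15.4, 17.9]
opening: 0.249
grip_force: 33.7
```

>>> move_arm --commands '[[[0,0,0],-0.69,-1],[[0,0,0],-0.69,-1],[[0,0,0],-0.69,-1],[[0,0,0],-0.69,-1],[[0,0,0],-0.69,-1],[[0,0,0],-0.69,-1],[[0,0,0],-0.69,-1],[[0,0,0],-0.69,-1],[[0,0,0],-0.69,-1],[[0,0,0],-0.69,-1],[[0,0,0],-0.69,-1],[[0,0,0],-0.69,-1],[[0,0,0],-0.69,-1],[[0,0,0],-0.69,-1],[[0,0,0],-0.69,-1],[[0,0,0],0,-1]]'

```text
t: 27.9
eef_pos: [506.3, 108.1, 274.1]
tcp_rot: [3.137, 0.001, 1.641]
ft_force: [-2.1, -10.1, 19.7]
opening: 0.2
grip_force: 30.6
```

```bash
python3 st.py
```

```text
27.9 [-1.79  0.11  0.02] [ -2.1 -10.1  19.7] [3.137e+00 1.000e-03 1.641e+00] 0.19977011118436205 [506.3 108.1 274.1]
```

Now I'll release, lift and check the bar angle.

>>> move_arm --commands '[[[0,0,0],0,-0.1],[[0,0,0],0,-0.1],[[0,0,0],0,-0.1],[[0,0,0],0,-0.1],[[0,0,0.63],0,-0.1],[[0,0,0.63],0,-0.1],[[0,0,0.63],0,-0.1],[[0,0,0.63],0,-0.1],[[0,0,0],0,-0.1],[[0,0,0],0,-0.1]]'

```text
t: 28.73
eef_pos: [505.6, 108.9, 348.1]
tcp_rot: [3.14, -0.0, 1.644]
ft_force: [0.1, -0.2, -0.2]
opening: 0.455
grip_force: 0.0
```

```bash
python3 st.py
python3 - <<'E'
from h import *
q=np.load("q.npy")
fitknob(("wrist",),q,False,range(0,180,3))
fitknob(("scene",),q,False,range(0,180,3))
p=read_camera("wrist");print([(np.round(d["at"],1).tolist(),round(d["confidence"],2)) for d in search_frame("start_top",p)],proj(p,W(q,panel(0,-85,22))))
p=read_camera("scene");print([(np.round(d["at"],1).tolist(),round(d["confidence"],2)) for d in search_frame("start_top",p)],proj(p,W(q,panel(0,-85,22))),W(q,panel(0,-85,22)))
E
```

```text
28.7333 [-0.1   0.1   0.03] [ 0.1 -0.2 -0.2] [ 3.14  -0.     1.644] 0.45489367212481313 [505.6 108.9 348.1]
(np.float64(0.9260111805327195), 0, 0, 39) [0.926]
(np.float64(0.9188575137942226), 0, 0, 42) [0.919]
(np.float64(0.9102893890675241), 0, 0, 45) [0.91]
(np.float64(0.9065001601024656), 0, 0, 48) [0.907]
(np.float64(0.9054009819967267), 0, 0, 36) [0.905]
(np.float64(0.8931623931623932), 0, 0, 33) [0.893]
(np.float64(0.8745318352059925), 0, 0, 48) [0.875]
(np.float64(0.8587360594795539), 0, 0, 60) [0.859]
(np.float64(0.8584558823529411), 0, 0, 42) [0.858]
(np.float64(0.8571428571428571), 0, 0, 57) [0.857]
(np.float64(0.8547794117647058), 0, 0, 54) [0.855]
(np.float64(0.8539325842696629), 0, 0, 66) [0.854]
[([288.3, 207.9], 0.47)] [[403.64902599 315.05232807]]
[([318.0, 213.5], 0.59)] [[313.51762324 213.7288206 ]] [[629.28789029  21.19224988  79.05255888]]
```

The bar is at 40 degrees. With the stop at 9.5 degrees (equivalent to 190), that is 150 degrees clockwise, or five clicks. Now I'll go over the start key with the fingers shut.

>>> move_arm --commands '[[[0,0,0.4],0,-0.1],[[0.39,-0.32,0],-0.94,-1],[[0.39,-0.32,0],-0.94,-1],[[0.39,-0.32,0],-0.94,-1],[[0.39,-0.32,0],-0.94,-1],[[0.39,-0.32,0],-0.94,-1],[[0.39,-0.32,0],-0.94,-1],[[0.39,-0.32,0],-0.94,-1],[[0.39,-0.32,0],-0.94,-1],[[0.39,-0.32,0],-0.94,-1],[[0.39,-0.32,0],-0.94,-1],[[0,0,0],0,-1],[[0,0,0],0,-1]]'

```text
t: 30.22
eef_pos: [622.7, 12.5, 359.1]
tcp_rot: [-3.141, 0.001, 0.893]
ft_force: [-0.7, 0.1, -0.6]
opening: 0.007
grip_force: 0.0
```

```bash
python3 st.py
python3 - <<'E'
from h import *
q=np.load("q.npy")
p=read_camera("wrist");print([(np.round(d["at"],1).tolist(),round(d["confidence"],2)) for d in search_frame("start_top",p)],proj(p,W(q,panel(0,-85,22))))
im=p["image"][:,:,::-1].copy()
u=proj(p,W(q,panel(0,-85,22)))[0].astype(int);x,y=max(u[0]-80,0),max(u[1]-60,0)
c=cv2.resize(im[y:y+120,x:x+160],(800,600),interpolation=cv2.INTER_CUBIC)
for r,z,col in((14,22,(0,0,255)),(22,12,(0,255,0))):
    L=[panel(r*np.cos(t),-85+r*np.sin(t),z) for t in np.linspace(0,6.28,30)]
    cv2.polylines(c,[((proj(p,W(q,np.array(L)))-[x,y])*5).astype(np.int32)],True,col,1)
cv2.imwrite("pics/w5.png",c)
E
```

```text
30.2167 [-0.08  0.12 -0.01] [-0.7  0.1 -0.6] [-3.141e+00  1.000e-03  8.930e-01] 0.006744362004943843 [622.7  12.5 359.1]
[([274.3, 194.2], 0.86)] [[277.87309854 200.81469893]]
```

View pics/w5.png

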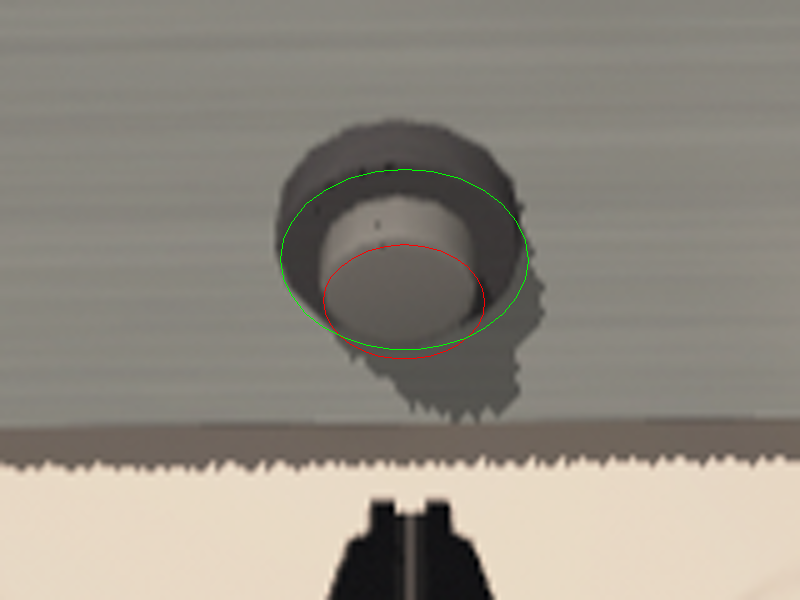

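The crop shows the key face at about (399,293). The overlay is some 12 px too low, so the key sits about 2.5 mm further up the slope and 1 mm left. I'll correct for that and approach along the panel normal.

>>> move_arm --commands '[[[-0.07,-0.07,-0.53],0,-1],[[-0.07,-0.07,-0.53],0,-1],[[-0.07,-0.07,-0.53],0,-1],[[-0.07,-0.07,-0.54],0,-1],[[0,0,0],0,-1],[[0.1,0.13,-0.29],0,-1],[[0.1,0.13,-0.29],0,-1],[[0.05,0.065,-0.145],0,-1],[[0,0,0],0,-1],[[0,0,0],0,-1]]'

```text
t: 31.15
eef_pos: [622.0, 14.5, 274.1]
tcp_rot: [-3.142, 0.0, 0.893]
ft_force: [-0.2, 0.5, 1.2]
opening: 0.007
grip_force: 0.0
```

>>> move_arm --commands '[[[0.03,0.04,-0.087],0,-1],[[0.03,0.04,-0.087],0,-1],[[0,0,0],0,-1],[[0,0,0],0,-1]]'

```text
t: 31.48
eef_pos: [623.8, 16.5, 269.1]
tcp_rot: [3.141, -0.0, 0.892]
ft_force: [1.1, -0.3, 2.7]
opening: 0.001
grip_force: 0.9
```

Contact is starting, so I'll press in further.

>>> move_arm --commands '[[[0.03,0.04,-0.087],0,-1],[[0.02,0.025,-0.058],0,-1],[[0,0,0],0,-1],[[0,0,0],0,-1]]'

```text
t: 31.82
eef_pos: [625.3, 18.5, 264.7]
tcp_rot: [3.141, -0.0, 0.892]
ft_force: [-0.1, -0.4, 4.3]
opening: 0.006
grip_force: 2.3
```

>>> move_arm --commands '[[[0.02,0.025,-0.058],0,-1],[[0,0,0],0,-1],[[0,0,0],0,-1]]'

```text
t: 32.07
eef_pos: [625.7, 18.9, 264.0]
tcp_rot: [3.14, 0.0, 0.892]
ft_force: [-4.5, -4.0, 14.9]
opening: 0.006
grip_force: 7.8
```

>>> move_arm --commands '[[[0.01,0.013,-0.03],0,-1],[[0,0,0],0,-1]]'

```text
t: 32.23
eef_pos: [625.9, 19.1, 263.7]
tcp_rot: [3.14, 0.0, 0.892]
ft_force: [-7.4, -6.0, 22.5]
opening: 0.006
grip_force: 11.6
```

```bash
python3 st.py
python3 - <<'E'
from h import *
p=read_camera("wrist")
cv2.imwrite("pics/w6.png",cv2.resize(p["image"][130:290,180:380,::-1],(750,600),interpolation=cv2.INTER_CUBIC))
E
```

```text
32.2333 [-0.89  1.45 -0.01] [-7.4 -6.  22.5] [3.14  0.    0.892] 0.00634847248456706 [625.9  19.1 263.7]
```

View pics/w6.png

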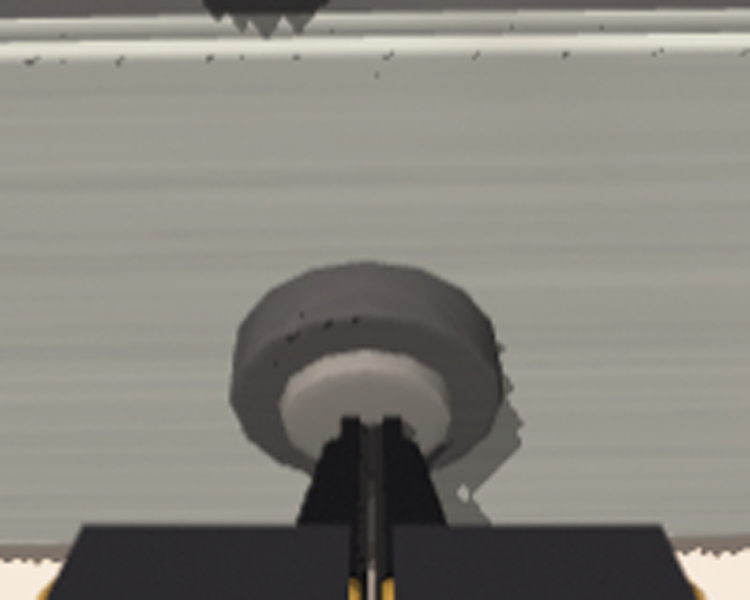

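The picture shows the fingertips on the key face at about (370,425), with the key sunk close to its housing and the force stiff at 22 N. It is fully in, so I'll retract along the normal.

>>> move_arm --commands '[[[-0.1,-0.13,0.29],0,-1],[[-0.1,-0.13,0.29],0,-1],[[-0.1,-0.13,0.29],0,-1],[[0,0,0.8],0,-1],[[0,0,0.8],0,-1],[[0,0,0.8],0,-1],[[0,0,0],0,-1],[[0,0,0],0,-1],[[0,0,0],0,-1]]'

```text
t: 33.03
eef_pos: [616.7, 7.8, 359.6]
tcp_rot: [-3.141, 0.0, 0.892]
ft_force: [-0.0, 0.5, -0.6]
opening: 0.002
grip_force: 0.0
```

```bash
python3 st.py
python3 - <<'E'
from h import *
q=np.load("q.npy")
fitknob(("scene",),q,False,range(0,180,6))
p=read_camera("scene")
for t in ("cup_a","glass"): print([(np.round(d["at"],1).tolist(),round(d["confidence"],2)) for d in search_frame(t,p)])
print(env.job_done())
E
```

```text
33.0333 [-0.06  0.12 -0.02] [-0.   0.5 -0.6] [-3.141  0.     0.892] 0.002188043389326742 [616.7   7.8 359.6]
(np.float64(0.851782363977486), 0, 0, 48) [0.852]
(np.float64(0.8361266294227188), 0, 0, 60) [0.836]
(np.float64(0.8360957642725598), 0, 0, 42) [0.836]
(np.float64(0.8324125230202578), 0, 0, 54) [0.832]
(np.float64(0.8277153558052435), 0, 0, 66) [0.828]
(np.float64(0.8078291814946619), 0, 0, 36) [0.808]
[([384.0, 177.1], 0.97), ([363.6, 134.0], 0.92), ([237.9, 350.1], 0.88), ([255.1, 283.0], 0.74)]
[([175.2, 242.1], 0.73), ([233.1, 209.4], 0.55)]
the job is handed in; nothing more can be done
None
```

I turned the selector to its anticlockwise stop, then five clicks clockwise (about 150° by the wrist camera), pressed the start key fully in and released it, and saw no movement of the cups or glass; the job is handed in, but no verdict came back.

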